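Lap two index plates up the sloping board

ROBOT

A 6-joint arm with a two-finger parallel gripper is mounted at the origin on a cart in front of the work surface, level with it; the furniture and walls round the work are solid. World frame = base frame: x ahead of the robot, y to its left, z up, the work surface at z = 0. Lengths are in m, angles in degrees, forces in N, time in s.
With the tool pointing down it reaches from about 0.25 to 0.725 m from the base axis. Payload 9.7 kg.
Tool frame: the origin (TCP) lies midway between the tips of the shut fingers; the grasp point (between the pads) lies 19 mm behind it (ctrl.grasp_offset is the distance from the TCP to the grasp point, in m); z points along the fingers, y is the line along which they close (so a half turn about z gives the same grasp; the last joint's range is limited). The gripper opens to 85 mm and grips with 20 to 120 N. Pads are 22 mm wide; open, the fingers measure 114 mm over their backs; the gripper's body (76 mm by 85 mm) begins 54 mm behind the grasp point. The pads swing forward as they close: fully open they stand 13 mm farther back than shut.
Start: joints at [-68.468, 4.979, 10.078, 95.1, 0, 90], TCP at [0.202, -0.512, 0.231] pointing down, gripper open.
Joint ranges: [-179.16, 179.16], [-48.56, 103.87], [-65.8, 70.77], [-126.05, 130.52], [-82.76, 87.17], [-180, 180]. Speed limits (degrees/s): [127.2, 127.2, 147.25, 180, 180, 180].

INTERFACE

Orientations are given as a 3x3 rotation matrix whose columns are the frame's x, y, z axes.
In Python, from station import ctrl gives the robot as it stands.
- The arm moves only by the tool apply_moves, never from a script. Its arguments are lists of equal length, an entry for each row: "delta_pos": the shift along the tool's x, y, z in mm, a list of three; "rotation": the turn, a rotation vector about the tool's x, y, z in rad, a list of three; "hand": the opening in per cent of the stroke, from 0 (shut) to 100 (fully open). A call has 1 to 20 rows; each row is the pose to reach, as a shift and turn from the pose commanded when the call began, along the tool's axes at that moment; what a row does not reach only later rows make up. A row lasts 1/12 s, in which the tool goes at most 41.7 mm and 7.16 degrees, less where a joint would pass 70% of its speed; a pose out of reach is approached as far as the arm can. A call with a gripper value outside its range is refused whole. The fingers move at their own pace and stop on an object; "force" is the grip in N (left out, the last holds). Time passes only in rows, so rows that repeat a pose let the fingers close. It gives the time, the measured TCP pose, the force, the opening and the grip force at its end, in the units of the state.
- ctrl.read_state(): the state, without advancing time (a new reading comes with each control period).
- ctrl.grab_frame(name): name is "scene" or "top"; returns a dict with "color" (400x640x3 uint8, red, green, blue), "fovy" (degrees; the focal length in pixels is half the picture's height over the tangent of half this angle, whatever the lens; pixels are square), "cx", "cy" (the principal point, pixels), "k1" (the pictures are not rectified: a ray, as slopes to the right and down, at radius r is drawn at 1 + k1 r^2 times it, then the intrinsics apply), "R" (3x3) and "t" (3): a world point X has camera coordinates R X + t. Camera axes: x right, y down, z forward; pixel columns grow to the right and rows downward; lengths in m; the calibration is good to about 2 mm. A picture is of the moment at which its call begins. There is no depth.
- ctrl.sign_off(): hands the job in; it is judged then, once.
Trained networks look in a picture, given as the dict that the camera call returned (one of the last four; its "shot" number tells which), for a name from the list of things; names that differ only in an ending like _2 or _b are one class to them, and where a whole thing is asked for, a point or a joint stands for the part that bears it (a point fixed in the world has none). Each returns a list of dicts, best first, with "p" (0 to 1); they miss things now and then, are a little off and sometimes report something else, mostly with a low value. They report only what shows in the picture. A call takes as long as a camera call. They do not tell look-alikes from the thing itself.
- ctrl.boxes_of(picture, target): "position" ([column, row] in pixels, amid what is visible of it).
The state is a dict: "clock": time; "joint_pos": joint angles; "qvel": joint speeds; "tau": joint torques, N m; "position": TCP position; "orientation": TCP orientation; "ft_force": force on the tool from outside, world axes, zero at the start; "torque": the same for the moment, N m; "gripper_width": finger opening in m; "gripper_force": force on a finger pad.
Only numpy, scipy, OpenCV 4.12 (cv2) and the standard library are available. Lean on these libraries where they do the work, as an engineer would, in place of code of your own. Each camera call takes 0.05 s, during which the arm holds its last target. There are 200 camera calls.

TASK

The sloping index board on the bench has only its lowest index plate fitted. Lay the two loose full-width plates on it as overlapping courses working up the slope, like roof slates: grip rib at the downhill end, each plate lying over the top part of the plate below it, centred and square on the board, the first with its lower edge at the middle pair of black marks and the second with its lower edge at the uppermost pair. Leave the half-width plate where it lies.

Things in the scene. Friction and masses are not known exactly. Their poses are not given: they have to be found in the camera images.
- board_line (a point): Pale wooden sloping board, fixed, 222 mm long, 134 wide, 0.28 rad steep, low end to the robot, with one grey plate fitted at the lowest of its 3 pairs of black margin marks. Point: on its surface and centre line at the MIDDLE marks, 35 to 45 mm above the bench. x up the slope, y across to the left, z square out of the board. UPPERMOST marks: 50 mm along +x; lowest: 50 mm along -x.
- plate_a_grip (a point): Loose grey full-width index plate, 90 long (x), 80 wide (y), 6 mm thick, 50 g, flat on the bench; upright grip rib on top, 12 thick (y), 28 long (x), 26 mm tall, with paper strips beside it. Point: middle of the rib, 19 mm above the underside, on the centre line, 19 mm from the lower (-x) edge. x from rib end to plain end, z up. Either plate may go first.
- plate_b_grip (a point): The other full-width plate, alike; point and axes likewise. Any plate lapped on the one below with 50 mm of that showing lies parallel to it, 0.12 rad less steep than the board: upper end on the board, lower end 11 mm off it, the middle of its rib 22 mm up the slope from its own marks and 27 mm out from the board's surface.
- narrow_plate_grip (a point): A bystander to be left alone: half-width index plate, 90 mm long, only 40 mm wide, 6 mm thick, with the same rib; this point is the middle of its rib, axes likewise.
There are look-alikes about, which are no part of the job. What is shaped like the part that bears plate_b_grip but brown is not meant.

How it is judged (in metres and radians):
At the end, for the whole second after the job is handed in: One full-width plate has its lower edge within 15 mm of the middle marks, the other of the uppermost; both rib end downhill, centred within 15 mm, square within 15 degrees, lying over (not under) the plate below, tilted 0.04 to 0.4 rad off the board. Half-width plate within 30 mm of its start (((x of plate_a_grip in the frame of board_line between 0.0067 and 0.0367 m and y of plate_a_grip in the frame of board_line between -0.015 and 0.015 m and z of plate_a_grip in the frame of board_line between 0.019 and 0.044 m and x of board_line in the frame of plate_a_grip below 0.005 m and angle between the y axis of each of plate_a_grip, plate_b_grip and the y axis of board_line, either way round below 0.262 rad and angle between the z axis of plate_a_grip and the z axis of board_line, either way round between 0.04 and 0.4 rad and x of plate_b_grip in the frame of board_line between 0.0567 and 0.0867 m and y of plate_b_grip in the frame of board_line between -0.015 and 0.015 m and z of plate_b_grip in the frame of board_line between 0.019 and 0.044 m and x of board_line in the frame of plate_b_grip below 0.005 m and angle between the z axis of plate_b_grip and the z axis of board_line, either way round between 0.04 and 0.4 rad) or (x of plate_b_grip in the frame of board_line between 0.0067 and 0.0367 m and y of plate_b_grip in the frame of board_line between -0.015 and 0.015 m and z of plate_b_grip in the frame of board_line between 0.019 and 0.044 m and x of board_line in the frame of plate_b_grip below 0.005 m and angle between the y axis of each of plate_b_grip, plate_a_grip and the y axis of board_line, either way round below 0.262 rad and angle between the z axis of plate_b_grip and the z axis of board_line, either way round between 0.04 and 0.4 rad and x of plate_a_grip in the frame of board_line between 0.0567 and 0.0867 m and y of plate_a_grip in the frame of board_line between -0.015 and 0.015 m and z of plate_a_grip in the frame of board_line between 0.019 and 0.044 m and x of board_line in the frame of plate_a_grip below 0.005 m and angle between the z axis of plate_a_grip and the z axis of board_line, either way round between 0.04 and 0.4 rad)) and distance of narrow_plate_grip from where it was at the start of the episode below 0.03 m); the robot touches nothing.
It fails at once if the half-width plate was moved by more than 30 mm (distance of narrow_plate_grip from where it was at the start of the episode above 0.03 m).
It also fails if it takes over 51 s, if anything falls off the work surface, if the arm or the gripper's body presses on something with over 40 N, if the wrist force passes 120 N, or if a joint passes its speed limit or range.

## Working session

There is one attempt and no reset: what is moved stays moved. The work goes in short steps, Python scripts to look and compute and a tool call to move; the robot and the scene stay as the last step left them, time stands still between calls to the robot, and variables do not carry over. Pictures are saved under pics/ and viewed, at most 10 in all, crops included, and the job is handed in when it is done.

Besides the shell and the picture viewer there is one more tool, called after ">>>" by a JSON object that holds its "api" and its "payload", one argument or row to a line. apply_moves: Moves the arm, as the interface text tells. Its arguments: {"type":"object","properties":{"delta_pos":{"type":"array"},"rotation":{"type":"array"},"hand":{"type":"array"},"force":{"type":"number"}},"required":["delta_pos","rotation","hand"]}

```bash
mkdir -p pics; ls; python3 - <<'E'
from station import ctrl
import cv2,numpy as np
for n in("scene","top"):
    f=ctrl.grab_frame(n); cv2.imwrite(f"pics/{n}0.png",f["color"][...,::-1])
    print(n,f["fovy"],f["cx"],f["cy"],f["k1"],np.round(f["R"],3).tolist(),np.round(f["t"],3), (-np.array(f["R"]).T@f["t"]).round(3))
    for t in("plate_a_grip","narrow_plate_grip","board_line"):
        print(t,[(np.round(b["position"],0).tolist(),round(b["p"],2)) for b in ctrl.boxes_of(f,t)])
E
```

```text
pics
scene 49.97590610795492 322.5415152223175 202.6116813115661 -0.07293080205674622 [[-0.631, -0.776, 0.011], [-0.423, 0.332, -0.843], [0.65, -0.537, -0.538]] [0.321 0.251 0.889] [-0.27   0.643  0.686]
plate_a_grip [([366.0, 171.0], 0.91)]
narrow_plate_grip [([400.0, 189.0], 0.67), ([226.0, 257.0], 0.21)]
board_line [([321.0, 193.0], 0.65)]
top 54.81308312442329 323.74460080195644 196.60327296446007 -0.0006215355862430117 [[-0.142, -0.99, -0.002], [-0.968, 0.139, -0.208], [0.206, -0.028, -0.978]] [0.072 0.482 0.924] [0.286 0.03  1.004]
plate_a_grip [([424.0, 139.0], 0.75)]
narrow_plate_grip [([431.0, 195.0], 0.76)]
board_line [([328.0, 174.0], 0.86)]
```

View pics/scene0.png

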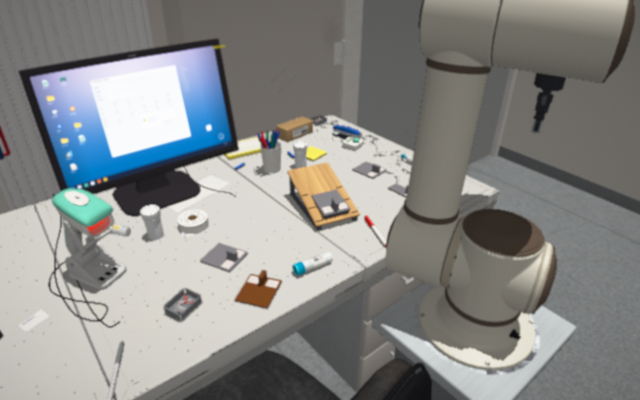

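View pics/top0.png

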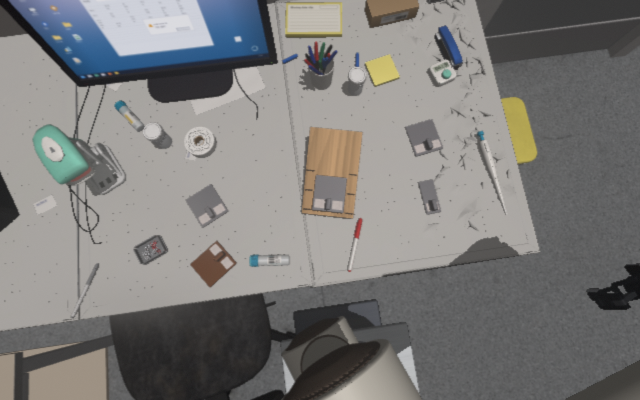

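Top view: grey full-width plates at (424,138) and (207,205). The brown look-alike at (213,264) is the wrong colour, and the narrow plate at (430,196) stays put. The board is at (332,172). I'll confirm this in one enlarged composite.

```bash
python3 - <<'E'
import cv2,numpy as np
i=cv2.imread("pics/top0.png")
c=np.hstack([i[110:225,392:452],i[175:290,178:243],i[115:230,295:370]])
cv2.imwrite("pics/crop.png",cv2.resize(c,None,fx=4,fy=4,interpolation=cv2.INTER_CUBIC)); print(c.shape)
E
```

```text
(115, 200, 3)
```

View pics/crop.png

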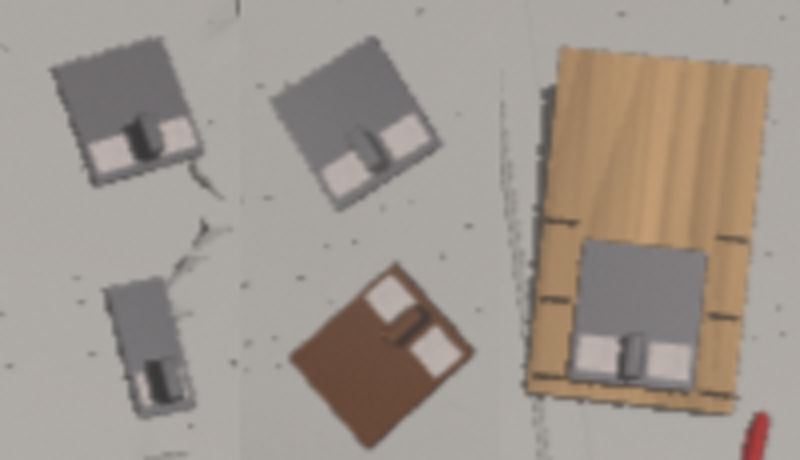

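The crop confirms two grey full-width plates, at (424,138) and (207,205). The half-width plate at (430,196) and the brown one at (213,264) are excluded. The board has three mark pairs, with the fitted plate at the lowest pair. Next I'll fit the poses.

```bash
cat > h.py <<'E'
import numpy as np,cv2
from station import ctrl
from scipy.optimize import least_squares
from scipy.spatial.transform import Rotation as Ro
def proj(f,X):
    X=np.atleast_2d(X); c=X@np.array(f["R"]).T+np.array(f["t"]); s=c[:,:2]/c[:,2:]
    s=s*(1+f["k1"]*(s**2).sum(1,keepdims=True)); F=200/np.tan(np.radians(f["fovy"])/2)
    return s*F+[f["cx"],f["cy"]]
PL=np.array([[71,40,-13],[71,-40,-13],[-19,-40,-13],[-19,40,-13]])/1e3  # top corners, grip frame
def plate(f,px,z=.019):
    def T(p): return PL@Ro.from_euler("z",p[2]).as_matrix().T+[p[0],p[1],z]
    r=least_squares(lambda p:(proj(f,T(p))-px).ravel(),[.5,0,0]); return r.x,np.sqrt((r.fun**2).mean())
E
cat > m.py <<'E'
from h import *
f=ctrl.grab_frame("top")
c=lambda a,ox,oy,sx=0:(np.array(a)-[sx,0])/4+[ox,oy]-0.375
p1=c([(52,70),(160,38),(203,152),(97,186)],392,110)
p2=c([(272,100),(375,38),(440,145),(338,210)],178,175,240)
for p in(p1,p2):
    x,e=plate(f,p); print("plate",x.round(4),"deg",np.degrees(x[2]).round(1),"rms",e.round(2))
b=c([(560,48),(770,67),(733,413),(528,393),(543,299),(738,317),(546,220),(746,239),(533,377),(734,395)],295,115,500)
def B(p): # x,y,z,yaw, s=top end distance from middle marks
    R=(Ro.from_euler("z",p[3])*Ro.from_euler("y",-.28)).as_matrix()
    w=.067;m=.063
    P=np.array([[p[4],w,0],[p[4],-w,0],[p[4]-.222,-w,0],[p[4]-.222,w,0],[0,m,0],[0,-m,0],[.05,m,0],[.05,-m,0],[-.05,m,0],[-.05,-m,0]])
    return P@R.T+p[:3]
for z in (None,):
    r=least_squares(lambda p:np.r_[(proj(f,B(p))-b).ravel(),(p[2]-.04)/.003],[.5,0,.04,0,.14])
    print("board",r.x.round(4),np.degrees(r.x[3]).round(1)); print(r.fun.round(1))
s=ctrl.read_state(); print(s["position"],np.round(s["orientation"],3).tolist(),s["clock"],s["gripper_width"])
g=ctrl.grab_frame("scene"); i=np.ascontiguousarray(g["color"][...,::-1])
for p,z in((p1,0),(p2,0)):
    x,_=plate(f,p); 
    for q in proj(g,PL@Ro.from_euler("z",x[2]).as_matrix().T+[x[0],x[1],.019]): cv2.circle(i,tuple(int(round(v*8)) for v in q),8,(0,0,255),-1,shift=3)
for q in proj(g,B(r.x)): cv2.circle(i,tuple(int(round(v*8)) for v in q),8,(0,0,255),-1,shift=3)
cv2.imwrite("pics/ov.png",cv2.resize(i[140:290,190:430],None,fx=3.3,fy=3.3,interpolation=cv2.INTER_CUBIC))
E
python3 m.py
```

```text
plate [ 0.5958 -0.2963  0.1603] deg 9.2 rms 0.5
plate [0.4938 0.2989 0.4382] deg 25.1 rms 0.53
board [ 0.5001 -0.0143  0.0401 -0.2408  0.16  ] -13.8
[-0.3 -0.2 -0.1 -0.1  0.4  0.2 -0.2  0.2 -0.2 -0.1  0.   0.1  0.8  0.2
 -0.   0.1  0.5 -0.3 -0.9 -0.   0. ]
[ 0.20185185 -0.51161129  0.23123464] [[0.93, 0.367, -0.0], [0.367, -0.93, 0.0], [-0.0, -0.0, -1.0]] 0.45 0.08565992985417871
```

View pics/ov.png

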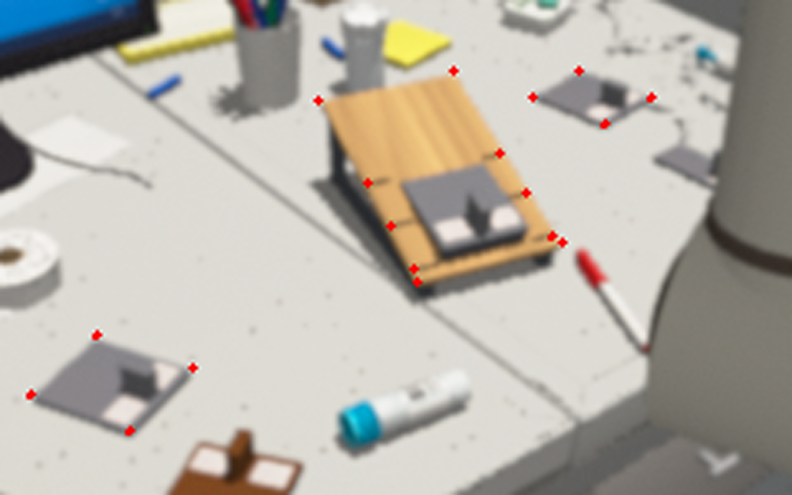

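The overlay on the scene view shows plate and board corners agreeing within about 1.5 px (roughly 3 mm). Now I'll plan the moves to the first plate.

```bash
cat > plan.py <<'E'
from h import *
PLT={"1":(.5958,-.2963,.1603),"2":(.4938,.2989,.4382)}
B0=np.array([.5001,-.0143,.0400]);BY=-.2408
RB=(Ro.from_euler("z",BY)*Ro.from_euler("y",-.28)).as_matrix()
FL=np.diag([1,-1,-1.])
def down(yaw): return Ro.from_euler("z",yaw).as_matrix()@FL
def over(k,z): x,y,w=PLT[k]; return down(w),np.array([x,y,z])
H=.010-.019 # TCP height relative to rib middle, in plate axes
def lay(mark,dz,dx=0,dy=0,h=H): # mark 0 / .05 ; dz lift along plate z
    R=RB@Ro.from_euler("y",.12).as_matrix()
    return R@FL, B0+RB@np.array([mark+.022+dx,dy,.027])+R@np.array([0,0,h+dz])
def seq(*goals):
    s=ctrl.read_state();R0=np.array(s["orientation"]);p0=np.array(s["position"])
    print(s["clock"],p0.round(4),s["gripper_width"],s["gripper_force"])
    for R,p in goals: print("dpos",((R0.T@(p-p0))*1e3).round(1).tolist(),"rot",Ro.from_matrix(R0.T@R).as_rotvec().round(3).tolist(),"world",p.round(4))
E
python3 -c "
from plan import *
seq(over('1',.09),over('1',.010),over('2',.09))"
```

```text
0.5 [ 0.2019 -0.5116  0.2313] 0.08535282412439975 0.0
dpos [445.5, -55.7, 141.3] rot [-0.0, 0.0, 0.216] world [ 0.5958 -0.2963  0.09  ]
dpos [445.5, -55.7, 221.3] rot [-0.0, 0.0, 0.216] world [ 0.5958 -0.2963  0.01  ]
dpos [569.0, -646.8, 141.3] rot [-0.0, 0.0, -0.062] world [0.4938 0.2989 0.09  ]
```

>>> {"api": "apply_moves", "payload": {
  "delta_pos": [
    [445,-56,60],
    [445,-56,60],
    [445,-56,60],
    [445,-56,60],
    [445,-56,60],
    [445,-56,60],
    [445,-56,60],
    [445,-56,60],
    [445,-56,60],
    [445,-56,60],
    [445,-56,60],
    [445,-56,60],
    [445,-56,60],
    [445,-56,100],
    [445,-56,141],
    [445,-56,141],
    [445,-56,141],
    [445,-56,141]
  ],
  "rotation": [
    [0,0,0.216],
    [0,0,0.216],
    [0,0,0.216],
    [0,0,0.216],
    [0,0,0.216],
    [0,0,0.216],
    [0,0,0.216],
    [0,0,0.216],
    [0,0,0.216],
    [0,0,0.216],
    [0,0,0.216],
    [0,0,0.216],
    [0,0,0.216],
    [0,0,0.216],
    [0,0,0.216],
    [0,0,0.216],
    [0,0,0.216],
    [0,0,0.216]
  ],
  "hand": [50,50,50,50,50,50,50,50,50,50,50,50,50,50,50,50,50,50],
  "force": 40
}}

```text
clock: 2.0
position: [0.5954, -0.2972, 0.0932]
orientation: [[0.987, 0.158, 0.002], [0.158, -0.987, -0.001], [0.002, 0.002, -1.0]]
ft_force: [0.3, -0.6, 0.6]
gripper_width: 0.0428
gripper_force: 0.0
```

```bash
python3 -c "
from plan import *
seq(over('1',.09),over('1',.010))
f=ctrl.grab_frame('top');cv2.imwrite('pics/t1.png',cv2.resize(f['color'][90:230,330:490,::-1],None,fx=4,fy=4))"
```

```text
2.0 [ 0.5954 -0.2972  0.0932] 0.04283431001562371 0.0
dpos [0.5, -0.8, 3.2] rot [0.002, -0.002, -0.001] world [ 0.5958 -0.2963  0.09  ]
dpos [0.3, -0.9, 83.2] rot [0.002, -0.002, -0.001] world [ 0.5958 -0.2963  0.01  ]
```

View pics/t1.png

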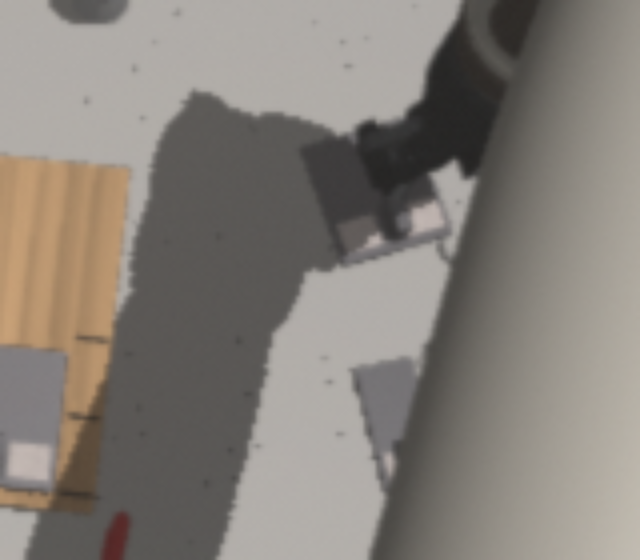

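The gripper is above the plate (about (424,138)) and lined up with the rib. I'll descend and grip.

>>> {"api": "apply_moves", "payload": {
  "delta_pos": [
    [0,0,30],
    [0,0,55],
    [0,0,70],
    [0,0,78],
    [0,0,80],
    [0,0,80],
    [0,0,80],
    [0,0,80],
    [0,0,80],
    [0,0,80],
    [0,0,80],
    [0,0,80]
  ],
  "rotation": [
    [0,0,0],
    [0,0,0],
    [0,0,0],
    [0,0,0],
    [0,0,0],
    [0,0,0],
    [0,0,0],
    [0,0,0],
    [0,0,0],
    [0,0,0],
    [0,0,0],
    [0,0,0]
  ],
  "hand": [50,50,50,50,50,50,0,0,0,0,0,0],
  "force": 40
}}

```text
clock: 3.05
position: [0.5962, -0.2967, 0.0121]
orientation: [[0.987, 0.159, 0.003], [0.159, -0.987, -0.001], [0.002, 0.002, -1.0]]
ft_force: [0.3, -1.2, 5.1]
gripper_width: 0.0111
gripper_force: 41.8
```

```bash
python3 -c "
from plan import *
seq(over('1',.010),lay(0,.05),lay(0,.002))"
```

```text
3.05 [ 0.5962 -0.2967  0.0121] 0.011109239427415938 41.831510066986084
dpos [-0.3, -0.5, 2.1] rot [0.002, -0.002, -0.001] world [ 0.5958 -0.2963  0.01  ]
dpos [-43.1, -291.1, -101.0] rot [-0.031, 0.155, 0.4] world [ 0.507  -0.016   0.1125]
dpos [-36.2, -288.2, -53.6] rot [-0.031, 0.155, 0.4] world [ 0.5145 -0.0178  0.0651]
```

>>> {"api": "apply_moves", "payload": {
  "delta_pos": [
    [0,0,-30],
    [0,0,-70],
    [0,0,-110],
    [-43,-291,-125],
    [-43,-291,-125],
    [-43,-291,-125],
    [-43,-291,-125],
    [-43,-291,-125],
    [-43,-291,-125],
    [-43,-291,-125],
    [-43,-291,-125],
    [-43,-291,-125],
    [-43,-291,-125],
    [-43,-291,-110],
    [-43,-291,-102],
    [-43,-291,-102],
    [-43,-291,-102],
    [-43,-291,-102],
    [-43,-291,-102],
    [-43,-291,-102]
  ],
  "rotation": [
    [0,0,0],
    [0,0,0],
    [0,0,0],
    [-0.031,0.155,0.4],
    [-0.031,0.155,0.4],
    [-0.031,0.155,0.4],
    [-0.031,0.155,0.4],
    [-0.031,0.155,0.4],
    [-0.031,0.155,0.4],
    [-0.031,0.155,0.4],
    [-0.031,0.155,0.4],
    [-0.031,0.155,0.4],
    [-0.031,0.155,0.4],
    [-0.031,0.155,0.4],
    [-0.031,0.155,0.4],
    [-0.031,0.155,0.4],
    [-0.031,0.155,0.4],
    [-0.031,0.155,0.4],
    [-0.031,0.155,0.4],
    [-0.031,0.155,0.4]
  ],
  "hand": [0,0,0,0,0,0,0,0,0,0,0,0,0,0,0,0,0,0,0,0]
}}

```text
clock: 4.72
position: [0.4932, -0.0867, 0.1125]
orientation: [[0.971, -0.182, 0.157], [-0.183, -0.983, -0.006], [0.156, -0.023, -0.988]]
ft_force: [0.5, 0.4, -0.1]
gripper_width: 0.0109
gripper_force: 41.0
```

```bash
python3 -c "
from plan import *
seq(lay(0,.05,h=-.007),lay(0,.004,h=-.007),lay(0,.0,h=-.007))
f=ctrl.grab_frame('scene');cv2.imwrite('pics/s1.png',cv2.resize(f['color'][130:250,260:420,::-1],None,fx=4,fy=4))"
```

```text
4.7167 [ 0.4932 -0.0867  0.1125] 0.010899940270771624 41.01195931434631
dpos [0.5, -72.1, -0.3] rot [-0.032, 0.004, 0.054] world [ 0.5067 -0.0159  0.1145]
dpos [0.6, -70.6, 45.7] rot [-0.032, 0.004, 0.054] world [ 0.5139 -0.0177  0.0691]
dpos [0.7, -70.5, 49.7] rot [-0.032, 0.004, 0.054] world [ 0.5145 -0.0178  0.0651]
```

View pics/s1.png

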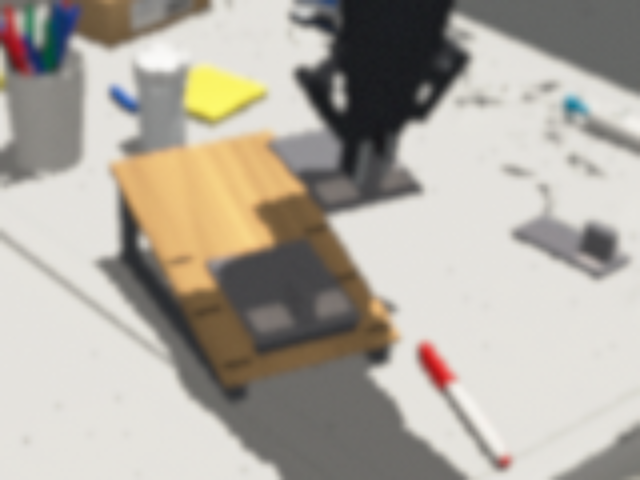

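The plate is held level with the rib downhill, but the arm is still short of the board sideways. I'll continue.

>>> {"api": "apply_moves", "payload": {
  "delta_pos": [
    [0,-36,0],
    [0,-72,0],
    [0,-72,0],
    [0,-72,0],
    [0,-72,0],
    [0,-72,20],
    [0,-71,35],
    [0,-71,35],
    [0,-71,35],
    [0,-71,35]
  ],
  "rotation": [
    [-0.032,0.004,0.054],
    [-0.032,0.004,0.054],
    [-0.032,0.004,0.054],
    [-0.032,0.004,0.054],
    [-0.032,0.004,0.054],
    [-0.032,0.004,0.054],
    [-0.032,0.004,0.054],
    [-0.032,0.004,0.054],
    [-0.032,0.004,0.054],
    [-0.032,0.004,0.054]
  ],
  "hand": [0,0,0,0,0,0,0,0,0,0]
}}

```text
clock: 5.6
position: [0.4975, -0.0876, 0.0793]
orientation: [[0.971, -0.181, 0.159], [-0.182, -0.983, -0.007], [0.157, -0.022, -0.987]]
ft_force: [-1.3, 0.5, 0.1]
gripper_width: 0.0111
gripper_force: 41.0
```

```bash
python3 -c "
from plan import *
seq(lay(0,.004,h=-.007),lay(0,.0,h=-.007))"
```

```text
5.6 [ 0.4975 -0.0876  0.0793] 0.011096972482570236 41.01294457912445
dpos [1.5, -71.4, 12.2] rot [-0.031, 0.003, 0.054] world [ 0.5139 -0.0177  0.0691]
dpos [1.5, -71.3, 16.2] rot [-0.031, 0.003, 0.054] world [ 0.5145 -0.0178  0.0651]
```

```bash
python3 -c "
from plan import *
s=ctrl.read_state();print(np.round(s['joint_pos'],2),np.round(s['qvel'],2),np.round(s['tau'],2),s['ft_force'])"
```

```text
[-10.7  -10.66 -22.33  69.29   1.28 179.94] [ 0.24  0.16  0.06 -1.13  0.12 -0.11] [ -0.05 -36.44  48.12  -1.87   0.07  -0.  ] [-1.26100969  0.46994243  0.11517105]
```

Joint 6 has hit its +180° limit, which is what stopped the sideways move. The same tool pose exists at about -168°, so I'll lift clear and spin the wrist back a full turn.

>>> {"api": "apply_moves", "payload": {
  "delta_pos": [
    [0,0,-30],
    [0,0,-60],
    [0,0,-90],
    [0,0,-90],
    [0,0,-90],
    [0,0,-90],
    [0,0,-90],
    [0,0,-90],
    [0,0,-90],
    [0,0,-90],
    [0,0,-90],
    [0,0,-90],
    [0,0,-90],
    [0,0,-90],
    [0,0,-90],
    [0,0,-90],
    [0,0,-90],
    [0,0,-90],
    [0,0,-90],
    [0,0,-90]
  ],
  "rotation": [
    [0,0,0],
    [0,0,0],
    [0,0,-0.12],
    [0,0,-0.24],
    [0,0,-0.36],
    [0,0,-0.48],
    [0,0,-0.6],
    [0,0,-0.72],
    [0,0,-0.84],
    [0,0,-0.96],
    [0,0,-1.08],
    [0,0,-1.2],
    [0,0,-1.32],
    [0,0,-1.44],
    [0,0,-1.56],
    [0,0,-1.68],
    [0,0,-1.8],
    [0,0,-1.92],
    [0,0,-2.04],
    [0,0,-2.16]
  ],
  "hand": [0,0,0,0,0,0,0,0,0,0,0,0,0,0,0,0,0,0,0,0]
}}

```text
clock: 7.27
position: [0.4837, -0.087, 0.1697]
orientation: [[-0.394, 0.905, 0.161], [0.916, 0.4, -0.008], [-0.071, 0.144, -0.987]]
ft_force: [0.2, 0.1, -0.7]
gripper_width: 0.0113
gripper_force: 41.0
```

>>> {"api": "apply_moves", "payload": {
  "delta_pos": [
    [0,0,0],
    [0,0,0],
    [0,0,0],
    [0,0,0],
    [0,0,0],
    [0,0,0],
    [0,0,0],
    [0,0,0],
    [0,0,0],
    [0,0,0],
    [0,0,0],
    [0,0,0],
    [0,0,0],
    [0,0,0],
    [0,0,0],
    [0,0,0]
  ],
  "rotation": [
    [0,0,-0.12],
    [0,0,-0.24],
    [0,0,-0.36],
    [0,0,-0.48],
    [0,0,-0.6],
    [0,0,-0.72],
    [0,0,-0.84],
    [0,0,-0.96],
    [0,0,-1.08],
    [0,0,-1.2],
    [0,0,-1.32],
    [0,0,-1.44],
    [0,0,-1.56],
    [0,0,-1.68],
    [0,0,-1.8],
    [0,0,-1.92]
  ],
  "hand": [0,0,0,0,0,0,0,0,0,0,0,0,0,0,0,0]
}}

```text
clock: 8.6
position: [0.4837, -0.087, 0.1696]
orientation: [[-0.716, -0.68, 0.161], [-0.69, 0.724, -0.008], [-0.111, -0.116, -0.987]]
ft_force: [-0.0, 0.5, -0.5]
gripper_width: 0.011
gripper_force: 41.0
```

```bash
python3 -c "
from plan import *
s=ctrl.read_state();print(np.round(s['joint_pos'],2))
seq(lay(0,.05,h=-.007),lay(0,.0,h=-.007))"
```

```text
[-10.96 -13.26 -14.54  79.56   1.32 -54.42]
8.6 [ 0.4837 -0.087   0.1696] 0.010972921794684528 41.00742280483246
dpos [-59.4, 42.2, 57.6] rot [-0.016, 0.034, -2.143] world [ 0.5067 -0.0159  0.1145]
dpos [-58.1, 41.3, 107.6] rot [-0.016, 0.034, -2.143] world [ 0.5145 -0.0178  0.0651]
```

>>> {"api": "apply_moves", "payload": {
  "delta_pos": [
    [-29,21,0],
    [-59,42,0],
    [-59,42,0],
    [-59,42,0],
    [-59,42,0],
    [-59,42,0],
    [-59,42,0],
    [-59,42,0],
    [-59,42,0],
    [-59,42,0],
    [-59,42,0],
    [-59,42,0],
    [-59,42,0],
    [-59,42,0],
    [-59,42,0],
    [-59,42,0],
    [-59,42,0],
    [-59,42,15],
    [-59,42,40],
    [-59,42,58]
  ],
  "rotation": [
    [0,0,-0.12],
    [0,0,-0.24],
    [0,0,-0.36],
    [0,0,-0.48],
    [0,0,-0.6],
    [0,0,-0.72],
    [0,0,-0.84],
    [0,0,-0.96],
    [0,0,-1.08],
    [0,0,-1.2],
    [0,0,-1.32],
    [0,0,-1.44],
    [0,0,-1.56],
    [0,0,-1.68],
    [0,0,-1.8],
    [0,0,-1.92],
    [-0.016,0.034,-2.04],
    [-0.016,0.034,-2.143],
    [-0.016,0.034,-2.143],
    [-0.016,0.034,-2.143]
  ],
  "hand": [0,0,0,0,0,0,0,0,0,0,0,0,0,0,0,0,0,0,0,0]
}}

```text
clock: 10.27
position: [0.5073, -0.0163, 0.113]
orientation: [[0.958, -0.243, 0.155], [-0.24, -0.97, -0.038], [0.16, -0.001, -0.987]]
ft_force: [0.1, -0.3, -1.2]
gripper_width: 0.0109
gripper_force: 41.0
```

```bash
python3 -c "
from plan import *
s=ctrl.read_state();print(np.round(s['joint_pos'],2))
seq(lay(0,.05,h=-.007),lay(0,.004,h=-.007),lay(0,.0,h=-.007))"
```

```text
[  -0.68  -10.73  -18.66   73.11   -2.06 -166.77]
10.2667 [ 0.5073 -0.0163  0.113 ] 0.010902385098960039 40.9694766998291
dpos [-0.3, -0.2, -1.6] rot [-0.0, -0.0, -0.005] world [ 0.5067 -0.0159  0.1145]
dpos [-0.4, -0.2, 44.4] rot [-0.0, -0.0, -0.005] world [ 0.5139 -0.0177  0.0691]
dpos [-0.4, -0.2, 48.4] rot [-0.0, -0.0, -0.005] world [ 0.5145 -0.0178  0.0651]
```

>>> {"api": "apply_moves", "payload": {
  "delta_pos": [
    [0,0,20],
    [0,0,36],
    [0,0,42],
    [0,0,44],
    [0,0,45],
    [0,0,46],
    [0,0,46],
    [0,0,46]
  ],
  "rotation": [
    [0,0,0],
    [0,0,0],
    [0,0,0],
    [0,0,0],
    [0,0,0],
    [0,0,0],
    [0,0,0],
    [0,0,0]
  ],
  "hand": [0,0,0,0,0,0,0,0]
}}

```text
clock: 10.93
position: [0.5144, -0.0182, 0.0692]
orientation: [[0.957, -0.244, 0.156], [-0.241, -0.97, -0.038], [0.16, -0.001, -0.987]]
ft_force: [1.3, 0.5, -0.6]
gripper_width: 0.0112
gripper_force: 41.0
```

```bash
python3 -c "
from plan import *
seq(lay(0,.0,h=-.007))
f=ctrl.grab_frame('scene');a=cv2.resize(f['color'][140:240,270:380,::-1],None,fx=5,fy=5);cv2.imwrite('pics/s2.png',a)"
```

```text
10.9333 [ 0.5144 -0.0182  0.0692] 0.011235297527769963 40.95646798610687
dpos [-0.7, -0.3, 4.0] rot [-0.0, -0.001, -0.006] world [ 0.5145 -0.0178  0.0651]
```

View pics/s2.png

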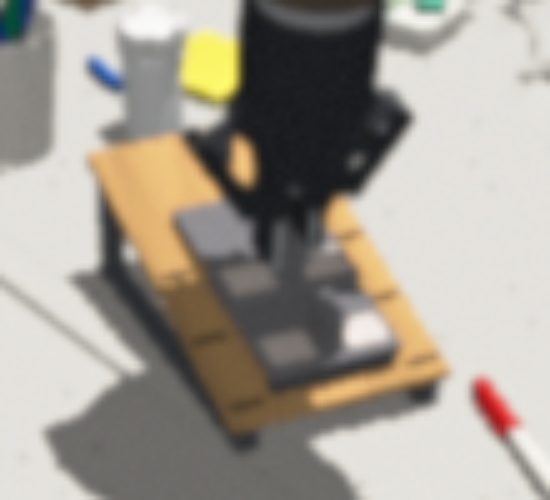

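The held plate is centred over the fitted one, with its lower edge near the middle marks. I'll lower it the last few millimetres.

>>> {"api": "apply_moves", "payload": {
  "delta_pos": [
    [0,0,1],
    [0,0,2],
    [0,0,3],
    [0,0,4],
    [0,0,4],
    [0,0,4]
  ],
  "rotation": [
    [0,0,0],
    [0,0,0],
    [0,0,0],
    [0,0,0],
    [0,0,0],
    [0,0,0]
  ],
  "hand": [0,0,0,0,0,0]
}}

```text
clock: 11.48
position: [0.5146, -0.0182, 0.0666]
orientation: [[0.957, -0.244, 0.156], [-0.241, -0.97, -0.038], [0.16, -0.001, -0.987]]
ft_force: [-13.6, 1.9, 20.1]
gripper_width: 0.0113
gripper_force: 44.1
```

Contact at about 20 N. I'll ease off, release and retract.

>>> {"api": "apply_moves", "payload": {
  "delta_pos": [
    [0,0,-1.5],
    [0,0,-1.5],
    [0,0,-1.5],
    [0,0,-2],
    [0,0,-2],
    [0,0,-2],
    [0,0,-15],
    [0,0,-40],
    [0,0,-80],
    [0,0,-110],
    [0,0,-110],
    [0,0,-110]
  ],
  "rotation": [
    [0,0,0],
    [0,0,0],
    [0,0,0],
    [0,0,0],
    [0,0,0],
    [0,0,0],
    [0,0,0],
    [0,0,0],
    [0,0,0],
    [0,0,0],
    [0,0,0],
    [0,0,0]
  ],
  "hand": [0,0,35,50,50,50,50,50,50,50,50,50]
}}

```text
clock: 12.48
position: [0.4985, -0.0141, 0.1748]
orientation: [[0.957, -0.244, 0.158], [-0.241, -0.97, -0.038], [0.162, -0.002, -0.987]]
ft_force: [0.8, -0.9, -0.7]
gripper_width: 0.0426
gripper_force: 0.0
```

```bash
python3 -c "
from plan import *
s=ctrl.read_state();print(np.round(s['joint_pos'],2))
seq(over('2',.18),over('2',.09),over('2',.012))"
```

```text
[  -0.42  -12.16  -13.07   80.     -2.1  -166.46]
12.4833 [ 0.4985 -0.0141  0.1748] 0.04260083981530002 0.0
dpos [-79.1, -302.4, -17.7] rot [0.054, -0.157, -0.683] world [0.4938 0.2989 0.18  ]
dpos [-93.7, -302.3, 71.1] rot [0.054, -0.157, -0.683] world [0.4938 0.2989 0.09  ]
dpos [-106.3, -302.1, 148.0] rot [0.054, -0.157, -0.683] world [0.4938 0.2989 0.012 ]
```

>>> {"api": "apply_moves", "payload": {
  "delta_pos": [
    [-10,-38,-2],
    [-20,-76,-4],
    [-30,-114,-7],
    [-40,-152,-9],
    [-50,-190,-11],
    [-60,-228,-14],
    [-70,-266,-16],
    [-79,-302,-18],
    [-79,-302,-18],
    [-79,-302,-18],
    [-87,-302,30],
    [-94,-302,71],
    [-94,-302,71],
    [-94,-302,71],
    [-94,-302,71],
    [-94,-302,71]
  ],
  "rotation": [
    [0.005,-0.015,-0.06],
    [0.01,-0.03,-0.13],
    [0.02,-0.05,-0.21],
    [0.025,-0.07,-0.3],
    [0.03,-0.09,-0.39],
    [0.04,-0.11,-0.48],
    [0.05,-0.13,-0.58],
    [0.054,-0.157,-0.683],
    [0.054,-0.157,-0.683],
    [0.054,-0.157,-0.683],
    [0.054,-0.157,-0.683],
    [0.054,-0.157,-0.683],
    [0.054,-0.157,-0.683],
    [0.054,-0.157,-0.683],
    [0.054,-0.157,-0.683],
    [0.054,-0.157,-0.683]
  ],
  "hand": [50,50,50,50,50,50,50,50,50,50,50,50,50,50,50,50]
}}

```text
clock: 13.82
position: [0.4935, 0.2988, 0.0911]
orientation: [[0.906, 0.423, -0.0], [0.423, -0.906, 0.002], [0.001, -0.002, -1.0]]
ft_force: [-0.6, 0.0, 0.5]
gripper_width: 0.0427
gripper_force: 0.0
```

```bash
python3 -c "
from plan import *
s=ctrl.read_state();print(np.round(s['joint_pos'],2))
seq(over('2',.012))
f=ctrl.grab_frame('top');F=f['color'][...,::-1]
cv2.imwrite('pics/t2.png',np.hstack([cv2.resize(F[155:275,150:250],None,fx=4,fy=4),cv2.resize(F[115:235,295:370],None,fx=4,fy=4)]))"
```

```text
[ 3.1140e+01  8.1400e+00 -1.9700e+00  7.9850e+01  1.0000e-01 -1.7389e+02]
13.8167 [0.4935 0.2988 0.0911] 0.04271099426190793 0.0
dpos [0.3, 0.2, 79.1] rot [-0.002, -0.001, -0.001] world [0.4938 0.2989 0.012 ]
```

View pics/t2.png

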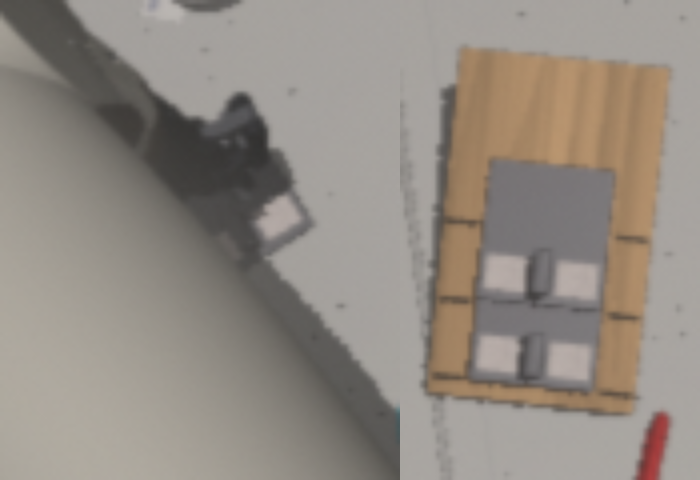

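The first course lies with its lower edge at the middle marks, centred and square. The gripper is above the second plate, so I'll grip it.

>>> {"api": "apply_moves", "payload": {
  "delta_pos": [
    [0,0,30],
    [0,0,55],
    [0,0,70],
    [0,0,77],
    [0,0,79],
    [0,0,79],
    [0,0,79],
    [0,0,79],
    [0,0,79],
    [0,0,79],
    [0,0,79],
    [0,0,79]
  ],
  "rotation": [
    [0,0,0],
    [0,0,0],
    [0,0,0],
    [0,0,0],
    [0,0,0],
    [0,0,0],
    [0,0,0],
    [0,0,0],
    [0,0,0],
    [0,0,0],
    [0,0,0],
    [0,0,0]
  ],
  "hand": [50,50,50,50,50,50,0,0,0,0,0,0],
  "force": 40
}}

```text
clock: 14.87
position: [0.4928, 0.2992, 0.0107]
orientation: [[0.906, 0.424, -0.001], [0.424, -0.906, 0.001], [-0.001, -0.002, -1.0]]
ft_force: [0.4, -0.2, 7.1]
gripper_width: 0.0114
gripper_force: 40.9
```

```bash
python3 -c "
from plan import *
h=ctrl.read_state()['position'][2]-.019;print(h)
seq(lay(.05,.07,h=h),lay(.05,.004,h=h),lay(.05,.0,h=h))"
```

```text
-0.008345467598814115
14.8667 [0.4928 0.2992 0.0107] 0.011443081447444318 40.8818256855011
dpos [-86.1, 319.4, -136.6] rot [-0.056, 0.155, 0.677] world [ 0.5505 -0.0267  0.1467]
dpos [-77.8, 326.1, -71.4] rot [-0.056, 0.155, 0.677] world [ 0.5607 -0.0292  0.0816]
dpos [-77.3, 326.5, -67.5] rot [-0.056, 0.155, 0.677] world [ 0.5613 -0.0293  0.0776]
```

>>> {"api": "apply_moves", "payload": {
  "delta_pos": [
    [0,0,-35],
    [0,0,-75],
    [0,0,-115],
    [0,0,-150],
    [-10,36,-150],
    [-20,72,-150],
    [-30,108,-150],
    [-40,144,-150],
    [-50,180,-150],
    [-60,216,-150],
    [-70,252,-150],
    [-80,290,-150],
    [-86,319,-150],
    [-86,319,-145],
    [-86,319,-137],
    [-86,319,-137],
    [-86,319,-137],
    [-86,319,-137]
  ],
  "rotation": [
    [0,0,0],
    [0,0,0],
    [0,0,0],
    [0,0,0],
    [-0.006,0.015,0.075],
    [-0.012,0.03,0.15],
    [-0.018,0.05,0.225],
    [-0.025,0.07,0.3],
    [-0.03,0.09,0.375],
    [-0.038,0.11,0.45],
    [-0.045,0.13,0.53],
    [-0.05,0.145,0.61],
    [-0.056,0.155,0.677],
    [-0.056,0.155,0.677],
    [-0.056,0.155,0.677],
    [-0.056,0.155,0.677],
    [-0.056,0.155,0.677],
    [-0.056,0.155,0.677]
  ],
  "hand": [0,0,0,0,0,0,0,0,0,0,0,0,0,0,0,0,0,0]
}}

```text
clock: 16.37
position: [0.5498, -0.0256, 0.1459]
orientation: [[0.96, -0.236, 0.152], [-0.233, -0.972, -0.039], [0.157, 0.002, -0.988]]
ft_force: [-0.4, -0.4, 0.1]
gripper_width: 0.0113
gripper_force: 39.9
```

```bash
python3 -c "
from plan import *
s=ctrl.read_state();print(np.round(s['joint_pos'],2),s['gripper_width'])
h=-.0083
seq(lay(.05,.07,h=h),lay(.05,.004,h=h),lay(.05,.0,h=h))"
```

```text
[  -1.64   -4.86   -9.79   76.24   -1.99 -168.12] 0.01128127158811648
16.3667 [ 0.5498 -0.0256  0.1459] 0.01128127158811648 39.86471951007843
dpos [1.1, 0.8, -0.7] rot [0.002, 0.002, 0.002] world [ 0.5505 -0.0267  0.1468]
dpos [1.2, 0.7, 65.3] rot [0.002, 0.002, 0.002] world [ 0.5607 -0.0292  0.0816]
dpos [1.2, 0.7, 69.3] rot [0.002, 0.002, 0.002] world [ 0.5613 -0.0293  0.0777]
```

>>> {"api": "apply_moves", "payload": {
  "delta_pos": [
    [0.5,0,25],
    [1,0.7,48],
    [1,0.7,58],
    [1,0.7,62],
    [1,0.7,64],
    [1,0.7,65],
    [1,0.7,66],
    [1,0.7,67],
    [1,0.7,67],
    [1,0.7,67]
  ],
  "rotation": [
    [0,0,0],
    [0,0,0],
    [0,0,0],
    [0,0,0],
    [0,0,0],
    [0,0,0],
    [0,0,0],
    [0,0,0],
    [0,0,0],
    [0,0,0]
  ],
  "hand": [0,0,0,0,0,0,0,0,0,0]
}}

```text
clock: 17.2
position: [0.5611, -0.0303, 0.0804]
orientation: [[0.959, -0.238, 0.153], [-0.235, -0.971, -0.04], [0.158, 0.002, -0.987]]
ft_force: [-1.0, -0.0, -0.6]
gripper_width: 0.0109
gripper_force: 39.9
```

>>> {"api": "apply_moves", "payload": {
  "delta_pos": [
    [0,0,0.7],
    [0,0,1.4],
    [0,0,1.4],
    [0,0,1.4]
  ],
  "rotation": [
    [0,0,0],
    [0,0,0],
    [0,0,0],
    [0,0,0]
  ],
  "hand": [0,0,0,0]
}}

```text
clock: 17.53
position: [0.5612, -0.0304, 0.079]
orientation: [[0.959, -0.238, 0.153], [-0.235, -0.971, -0.04], [0.158, 0.002, -0.987]]
ft_force: [-2.4, -0.2, 4.3]
gripper_width: 0.0111
gripper_force: 40.5
```

Light contact at about 4 N. I'll release and retract.

>>> {"api": "apply_moves", "payload": {
  "delta_pos": [
    [0,0,0],
    [0,0,0],
    [0,0,0],
    [0,0,-1],
    [0,0,-15],
    [0,0,-40],
    [0,0,-80],
    [0,0,-110],
    [0,0,-110],
    [0,180,-110],
    [0,180,-110],
    [0,180,-110],
    [0,180,-110],
    [0,180,-110],
    [0,180,-110],
    [0,180,-110]
  ],
  "rotation": [
    [0,0,0],
    [0,0,0],
    [0,0,0],
    [0,0,0],
    [0,0,0],
    [0,0,0],
    [0,0,0],
    [0,0,0],
    [0,0,0],
    [0,0,0],
    [0,0,0],
    [0,0,0],
    [0,0,0],
    [0,0,0],
    [0,0,0],
    [0,0,0]
  ],
  "hand": [35,50,50,50,50,50,50,50,50,50,50,50,50,50,50,50]
}}

```text
clock: 18.87
position: [0.5131, -0.1627, 0.1873]
orientation: [[0.945, -0.295, 0.143], [-0.288, -0.955, -0.067], [0.157, 0.023, -0.987]]
ft_force: [0.1, 0.5, -0.0]
gripper_width: 0.0427
gripper_force: 0.0
```

```bash
python3 -c "
from plan import *
f=ctrl.grab_frame('top');g=ctrl.grab_frame('scene')
cv2.imwrite('pics/end.png',np.hstack([cv2.resize(f['color'][115:235,295:385,::-1],None,fx=4,fy=4),cv2.resize(g['color'][140:240,280:390,::-1],(440,480))]))
print(ctrl.read_state()['clock'])"
```

```text
18.9667
```

View pics/end.png

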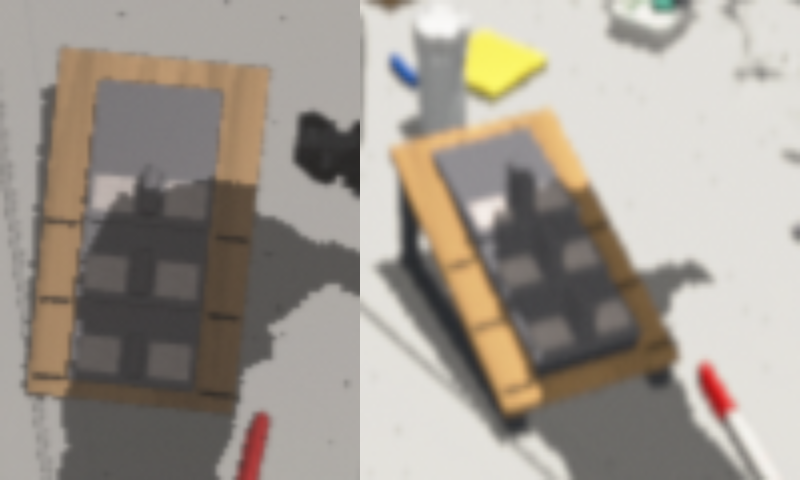

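Both courses are lapped, centred and square, with their lower edges at the middle and uppermost marks. The gripper is clear, so I'll hand in.

```bash
python3 -c "
from station import ctrl
print(ctrl.sign_off())"
```

```text
the job is handed in; nothing more can be done
None
```

Both full-width plates are laid as lapped courses at the middle and uppermost marks, the half-width plate was never touched, and I handed the job in at about 19 s; sign-off gave no verdict.

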